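Set up the carving station

TASK

Get the carving station ready: lift the block holder off its storage peg, lower its socket fully down over the ball of the bench mount, then press its latch lever all the way down, and after that lay the bare wooden printing block flat in the holder's nest between the corner stops. Also take every gouge that hangs on the rack off its hook and stand each one upright, blade down, in a bore of the bench tool block of its own (at any time, in any order). Leave the mug and the square lino block where they are.

Things in the scene. Friction and masses are not known exactly. Their poses are not given: they have to be found in the camera images.
- mount: Bench mount, bolted down: round dark cast base 110 mm across, 10 mm high, on it an 84 mm seat disc (flat top 22 mm above the table), a neck 18 mm thick and an upright steel ball 36 mm in diameter. Origin on the table under its centre, z up.
- mount_ball (a point): Centre of the mount's ball, 76 mm above the table (top of the ball at 94 mm).
- peg_stand: Storage stand, fixed: wooden foot 100 x 100 x 22 mm, upright wooden peg 28 mm thick, its top 80 mm above the table. The holder starts on it, socket over the peg, rim on the foot. Origin under its centre.
- holder: Block holder, about 0.66 kg, starts on the storage peg. Origin: centre of its bottom rim, z up. A dark bell socket, open below (rim 72 mm across, mouth 61 mm, bore 39 mm; outside 50 mm wide from 28 mm up), carries an aluminium plate, z 74 to 86 mm, 136 (x) x 88 mm (y), waisted to 54 mm (y) over its middle 64 mm: grip it across the waist. Latch lever under its +x end.
- holder_socket (a point): Where the ball's centre lies when the holder is fully down: on the socket's axis, 54 mm above the holder's origin. The rim then rests on the mount's seat disc (holder's origin 22 mm above the table). The holder may point any way about the vertical.
- holder_plate (a point): Centre of the plate's upper face, 86 mm above the holder's origin. On the plate's corners stand stops 9 mm high, leaving a nest 120 (holder x) x 74 mm (y) for the printing block; its sides are open at the waist, room for fingers.
- latch (a joint): Latch lever angle, rad: 0 open (sloping up 40 degrees), 0.70 fully down (level, at its stop). Its inner end is a jaw that swings in under the ball; it goes home only with the holder fully down. Stiff (2 to 3 N at the pad, up to 10 N as it starts), stays where left. Hinge along the holder's y at x = 56, z = 38 mm of the holder's frame.
- latch_pad (a point): Middle of the top of the black finger pad of the latch lever (28 x 36 mm), 54 mm out from the hinge; in the holder's frame about (93, 0, 78) mm when open, (110, 0, 45) mm when home. Press it straight down; the plate ends at x = 68 mm.
- block: Printing block: bare pale wood, 110 (x) x 64 (y) x 25 mm, lying on the table. Origin at the centre of its underside, z up.
- rack: Wooden rail rack, fixed: two posts, rail 394 mm long (its y) with four hooks of 6 mm wire pointing to its -x, 90 mm apart, wire axis 250 mm above the table; each ends at x = -46 mm in an upturned tip, top 12 mm above the wire axis. The rail is 50 mm behind (+x of) the hung gouges. Origin on the table under its middle.
- toolblock: Bench tool block of medium wood, 116 x 116 x 60 mm, fixed, with four square bores 26 mm wide, right through to the table, at x = +-30, y = +-30 mm in its frame. Origin under its centre, z up.
- gouge0: Gouge, about 90 g, hanging upright from a rack hook at x = -20, y = -135 mm of the rack's frame, or absent. Origin: blade tip, z up the tool. Shank 14 mm thick to z = 58 mm, brass collar 31 mm across to 64, round wooden handle 24 mm thick to 160, wire bail 27 mm wide to 193; the hook passes through it at 183. Standing in a bore it rests on its collar, tip 2 mm above the table.
- gouge1: Gouge, about 90 g, hanging upright from a rack hook at x = -20, y = -45 mm of the rack's frame, or absent. Origin: blade tip, z up the tool. Shank 14 mm thick to z = 58 mm, brass collar 31 mm across to 64, round wooden handle 24 mm thick to 160, wire bail 27 mm wide to 193; the hook passes through it at 183. Standing in a bore it rests on its collar, tip 2 mm above the table.
- gouge2: Gouge, about 90 g, hanging upright from a rack hook at x = -20, y = 45 mm of the rack's frame, or absent. Origin: blade tip, z up the tool. Shank 14 mm thick to z = 58 mm, brass collar 31 mm across to 64, round wooden handle 24 mm thick to 160, wire bail 27 mm wide to 193; the hook passes through it at 183. Standing in a bore it rests on its collar, tip 2 mm above the table.
- gouge3: Gouge, about 90 g, hanging upright from a rack hook at x = -20, y = 135 mm of the rack's frame, or absent. Origin: blade tip, z up the tool. Shank 14 mm thick to z = 58 mm, brass collar 31 mm across to 64, round wooden handle 24 mm thick to 160, wire bail 27 mm wide to 193; the hook passes through it at 183. Standing in a bore it rests on its collar, tip 2 mm above the table.
- gouge0_grip (a point): Point on the gouge's handle axis 138 mm above its tip, where it can be pinched from above with the fingers on either side of bail and hook (the bail's top is 55 mm above this point, the hook's tip 57 mm). To free it raise it 12 to 18 mm, then draw it 45 mm or more towards the rack's -x.
- gouge1_grip (a point): Point on the gouge's handle axis 138 mm above its tip, where it can be pinched from above with the fingers on either side of bail and hook (the bail's top is 55 mm above this point, the hook's tip 57 mm). To free it raise it 12 to 18 mm, then draw it 45 mm or more towards the rack's -x.
- gouge2_grip (a point): Point on the gouge's handle axis 138 mm above its tip, where it can be pinched from above with the fingers on either side of bail and hook (the bail's top is 55 mm above this point, the hook's tip 57 mm). To free it raise it 12 to 18 mm, then draw it 45 mm or more towards the rack's -x.
- gouge3_grip (a point): Point on the gouge's handle axis 138 mm above its tip, where it can be pinched from above with the fingers on either side of bail and hook (the bail's top is 55 mm above this point, the hook's tip 57 mm). To free it raise it 12 to 18 mm, then draw it 45 mm or more towards the rack's -x.
- lino: Bystander: square lino block 85 x 85 x 22 mm with a black face.
- mug: Bystander: white mug, 90 mm high.
Not all that is in view belongs to the job. Leave any blue look-alike of the gouge1 alone.

How it is judged:
By the outcome, as a careful person would: the job done as asked, in the order asked, and still so for the second after the job is handed in, with the robot touching nothing.
Of gouge0, gouge1, gouge2, gouge3 only 2 to 4 are there at a start; the rules pass over those that are not, and their reading is None.
At some moment in a run one of block may be knocked a few centimetres aside while the robot is not near it.
It also fails if it takes over 210 s, if anything falls off the work surface, if the arm or the gripper's body presses on something with over 40 N, if the wrist force passes 120 N, or if a joint passes its speed limit or range.

ROBOT

A 6-joint arm with a two-finger parallel gripper is mounted at the origin on the work surface. World frame = base frame: x ahead of the robot, y to its left, z up, the work surface at z = 0. Lengths are in m, angles in rad, forces in N, time in s.
With the tool pointing down it reaches from about 0.3 to 0.775 m from the base axis. Payload 14.6 kg.
Tool frame: the origin (TCP) lies at the centre of the arm's flange, where the gripper is bolted on; the fingertips stand 199 mm ahead of it and the grasp point (between the pads) lies 180 mm ahead of it; z points along the fingers, y is the line along which they close (so a half turn about z gives the same grasp; the last joint's range is limited). The gripper opens to 94 mm and grips with 3 to 60 N. Pads are 16 mm wide; open, the fingers measure 119 mm over their backs; the gripper's body (75 mm by 177 mm) begins 78 mm behind the grasp point.
Start: joints at [-0.067, 0.3, 1.521, -0, 1.321, -0.067], TCP at [0.55, -0, 0.405] pointing down, gripper open.
Joint ranges: [-3.03, 3.03], [-0.79, 2.21], [0.23, 2.52], [-1.04, 4.18], [0, 3.07], [-2.55, 2.55]. Speed limits (rad/s): [2.22, 2.22, 2.57, 3.14, 3.14, 3.14].

INTERFACE

Orientations are given as [roll, pitch, yaw] about the fixed x, y, z axes, in that order (R = Rz(yaw) Ry(pitch) Rx(roll)).
In Python, from bench import env, eyes gives the robot as it stands. The module is installed in compiled form; this text tells all that it offers.
- The arm moves only by the shell command python3 -m handwheel 'ROWS' [FORCE]. ROWS is a JSON object of lists of equal length, an entry for each row: "linear": the shift along the tool's x, y, z in m, a list of three; "twist": the turn, a rotation vector about the tool's x, y, z in degrees, a list of three; "claw": the opening in per cent of the stroke, from 0 (shut) to 100 (fully open). A call has 1 to 10 rows; each row shifts and turns the commanded pose from where the row before left it, along the tool's axes as they then stand; what a row does not reach is not made up. A row lasts 1/10 s, in which the tool goes at most 50 mm and 8.59 degrees, less where a joint would pass 70% of its speed; a pose out of reach is approached as far as the arm can. A call is refused whole if a number of a shift passes 0.05 or a number of a turn 8.59, either way. A call with a gripper value outside its range is refused whole. The fingers move at their own pace and stop on an object; FORCE is the grip in N (left out, the last holds). Time passes only in rows, so rows that do not move let the fingers close. It gives the time, the measured TCP pose, the force, the opening and the grip force at its end, in the units of the state.
- env.sense(): the state, without advancing time (a new reading comes with each control period).
- eyes.read_camera(name): name is "scene" or "side" or "wrist"; returns (picture, depth): 420x560x3 uint8, red, green, blue; 420x560 float32, m along the optical axis (not along the pixel's ray), 0 where there is no reading.
- eyes.calibration(name): a dict with "mtx" (3x3 intrinsics, pixels), "pose" (4x4, takes a point from camera to world coordinates); the wrist camera has in their place "hand_eye" (4x4, takes a point from camera to tool coordinates, whose origin is the TCP and whose axes are the flange's). Camera axes: x right, y up, looking along -z (the intrinsics and any distortion apply to the point x, -y, -z); pixel columns grow to the right and rows downward; lengths in m; the calibration is good to about 2 mm. A picture is of the moment at which its call begins: read the wrist's pose just before it. calibration takes no time and is no camera call.
- env.finish_job(): hands the job in; it is judged then, once.
The state is a dict: "time_s": time; "joint_positions": joint angles; "qd": joint speeds; "tau": joint torques, N m; "eef_pos": TCP position; "ee_rot": TCP orientation; "ft_force": force on the tool from outside, world axes, zero at the start; "torque": the same for the moment, N m; "finger_gap": finger opening in m; "grasp_force": force on a finger pad.
Only numpy, scipy, OpenCV 4.12 (cv2) and the standard library are available. Lean on these libraries where they do the work, as an engineer would, in place of code of your own. Each camera call takes 0.05 s, during which the arm holds its last target. There are 200 camera calls.

## Working session

There is one attempt and no reset: what is moved stays moved. The work goes in short steps, Python scripts to look and compute and a shell command to move; the robot and the scene stay as the last step left them, time stands still between calls to the robot, and variables do not carry over. Pictures are saved under pics/ and viewed, at most 14 in all, crops included, and the job is handed in when it is done.

```bash
mkdir -p pics; cat > h.py <<'E'
import numpy as np, cv2
from bench import env, eyes
from scipy.spatial.transform import Rotation as R
def Ttool():
    s=env.sense(); T=np.eye(4); T[:3,:3]=R.from_euler('xyz',s['ee_rot']).as_matrix(); T[:3,3]=s['eef_pos']; return T
def shot(name,save=None):
    T=Ttool(); im,d=eyes.read_camera(name); c=eyes.calibration(name)
    P=np.array(c['pose']) if 'pose' in c else T@np.array(c['hand_eye'])
    if save: cv2.imwrite('pics/'+save,im[:,:,::-1])
    return im,d,np.array(c['mtx']),P
def ray(K,P,u,v):
    r=np.linalg.solve(K,[u,v,1.]); return P[:3,3],P[:3,:3]@np.array([r[0],-r[1],-r[2]])
def onplane(K,P,u,v,z):
    o,d=ray(K,P,u,v); return o+d*(z-o[2])/d[2]
def cloud(d,K,P):
    v,u=np.indices(d.shape); x=(u-K[0,2])/K[0,0]*d; y=(v-K[1,2])/K[1,1]*d
    return np.stack([x,-y,-d],-1)@P[:3,:3].T+P[:3,3]
E
python3 - <<'E'
from h import *
s=env.sense(); print(s)
for n in('scene','side','wrist'):
    im,d,K,P=shot(n,n+'0.png'); c=eyes.calibration(n); print(n,[k for k in c],K.round(1).tolist(),P.round(3).tolist(), (d>0).mean())
    np.savez(n+'0.npz',im=im,d=d,K=K,P=P)
E
```

```text
{'time_s': 0.0, 'joint_positions': array([-6.66056574e-02,  3.00468713e-01,  1.52160593e+00, -2.32013244e-05,
        1.32070986e+00, -6.66158668e-02]), 'qd': array([ 0.00045295, -0.00123168, -0.00120516,  0.00053534, -0.00083317,
        0.0013209 ]), 'tau': array([-1.53750298e-03, -5.31805658e+01, -3.52735734e+01,  7.07558286e-02,
        2.43994006e-02, -4.79655944e-05]), 'eef_pos': array([ 5.49960537e-01, -5.02203034e-06,  4.04076994e-01]), 'ee_rot': array([-3.14040196e+00, -5.69141129e-05,  1.57081226e+00]), 'ft_force': array([-0.35043919, -0.53690568,  0.37602418]), 'torque': array([-0.00016068,  0.00145185,  0.00852688]), 'grasp_force': 0.0, 'finger_gap': 0.0940536565578136}
scene ['mtx', 'pose'] [[397.4, 0.0, 275.9], [0.0, 397.4, 205.8], [0.0, 0.0, 1.0]] [[0.721, -0.496, 0.485, 1.063], [0.693, 0.498, -0.521, -0.489], [0.017, 0.712, 0.702, 0.839], [0.0, 0.0, 0.0, 1.0]] 0.9957950680272109
side ['mtx', 'pose'] [[437.6, 0.0, 286.4], [0.0, 437.6, 205.9], [0.0, 0.0, 1.0]] [[-1.0, -0.007, -0.014, 0.556], [-0.007, -0.597, 0.803, 0.901], [-0.013, 0.803, 0.596, 0.807], [0.0, 0.0, 0.0, 1.0]] 0.9959736394557823
wrist ['mtx', 'hand_eye'] [[289.2, 0.0, 280.4], [0.0, 289.2, 214.6], [0.0, 0.0, 1.0]] [[1.0, 0.001, 0.001, 0.551], [-0.001, 0.964, 0.265, 0.077], [-0.0, -0.265, 0.964, 0.384], [0.0, 0.0, 0.0, 1.0]] 0.9959098639455782
```

View pictures.

View pics/scene0.png

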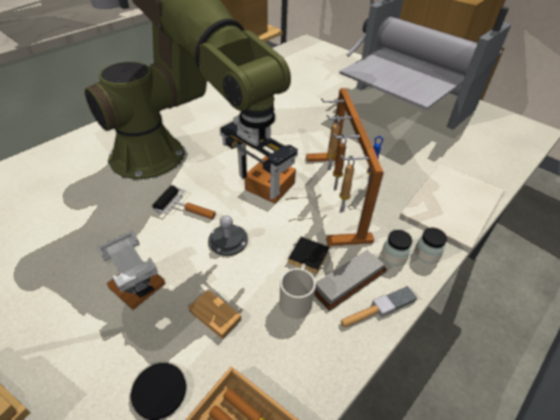

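View pics/side0.png

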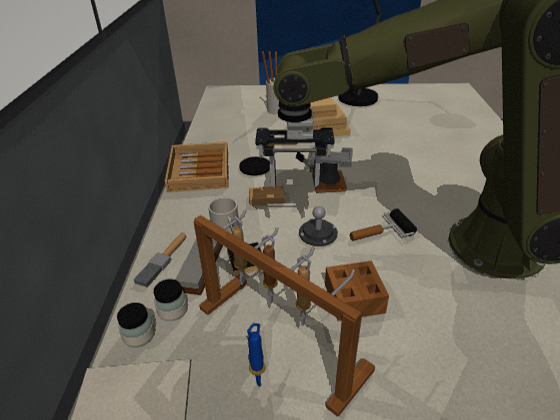

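The scene view shows the holder on its peg at (135,265), the mount at (228,235), a wooden block at (215,312), the tool block at (270,180), the mug at (297,290), the lino at (310,252), the rack rail from (343,95) to (370,240) with gouges at about (335,145) and (348,180), and a blue look-alike at (377,148). The side view shows three brown gouges at (238,245), (270,265) and (304,285), and the blue one at (256,352).

```bash
python3 - <<'E'
from h import *
# top-down: px = 1.25mm ; x 0.2..0.9 up, y 0.45..-0.45 left->right
H=np.full((600,760,3),60,np.uint8); Z=np.full((600,760),-1.)
for n in('side','scene'):
    f=np.load(n+'0.npz'); C=cloud(f['d'],f['K'],f['P']).reshape(-1,3); im=f['im'].reshape(-1,3)
    ok=(f['d'].ravel()>0)&(C[:,2]<0.3)&(C[:,2]>-0.02)
    r=((0.9-C[:,0])*800).astype(int); c=((0.47-C[:,1])*800).astype(int)
    ok&=(r>=0)&(r<600)&(c>=0)&(c<760)
    for i in np.where(ok)[0]:
        if C[i,2]>Z[r[i],c[i]]-0.0: Z[r[i]:r[i]+2,c[i]:c[i]+2]=C[i,2]; H[r[i]:r[i]+2,c[i]:c[i]+2]=im[i,::-1]
cv2.imwrite('pics/top.png',H); np.savez('top.npz',Z=Z,H=H)
E
```

```text
(no output)
```

View pics/top.png

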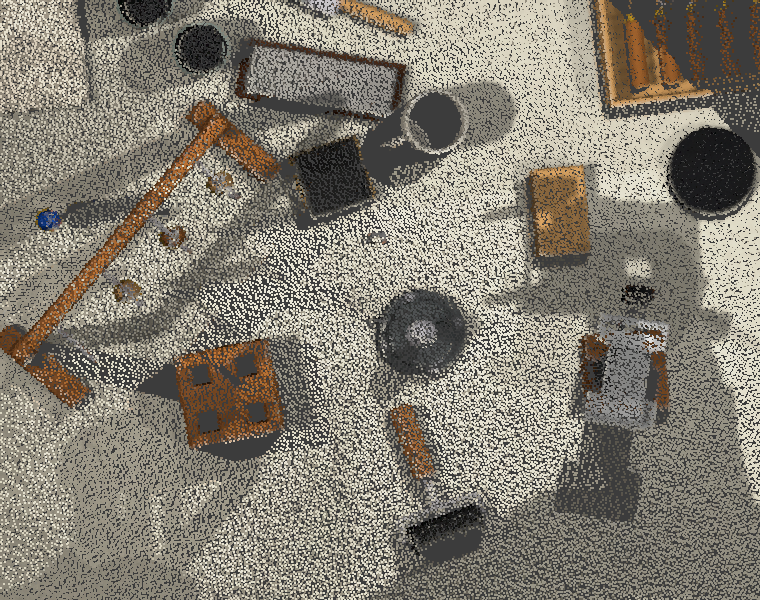

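```bash
python3 - <<'E'
from h import *
Cs={};Im={}
for n in('side','scene'):
    f=np.load(n+'0.npz'); Cs[n]=cloud(f['d'],f['K'],f['P'])[f['d']>0]; Im[n]=f['im'][f['d']>0].astype(int)
def topx(c,r): return np.array([0.9-r/800,0.47-c/800])
def sel(n,c,r,rad,z0,z1):
    C=Cs[n]; m=(np.hypot(*(C[:,:2]-topx(c,r)).T)<rad)&(C[:,2]>z0)&(C[:,2]<z1); return C[m],Im[n][m]
def rect(name,c,r,rad,z0,z1):
    for n in Cs:
        P,_=sel(n,c,r,rad,z0,z1)
        if len(P)<20: print(name,n,len(P)); continue
        (x,y),(w,h),a=cv2.minAreaRect((P[:,:2]*1000).astype(np.float32)); print(name,n,len(P),'c',round(x,1),round(y,1),'wh',round(w),round(h),'ang',round(a,1),'z',np.median(P[:,2]).round(4))
rect('block',560,212,.09,.018,.035)
rect('tool',230,393,.1,.055,.066)
rect('plate',625,375,.11,.100,.125)
rect('lino',335,178,.08,.015,.03)
rect('pad',638,293,.03,.06,.14)
rect('seat',421,333,.07,.015,.030)
for n in Cs:
    P,_=sel(n,421,333,.03,.062,.1)
    A=np.c_[2*P,np.ones(len(P))]; s=np.linalg.lstsq(A,(P**2).sum(1),rcond=None)[0]; print('ball',n,len(P),s[:3].round(4),np.sqrt(s[3]+s[:3]@s[:3]).round(4),'zmax',P[:,2].max())
    P,_=sel(n,421,333,.08,.006,.014); print('base bbox mid',(P[:,:2].max(0)+P[:,:2].min(0))/2, np.ptp(P[:,:2],axis=0))
    for g,(c,r) in dict(ga=(128,290),gb=(172,237),gc=(220,182)).items():
        P,I=sel(n,c,r,.03,.135,.215); A=np.c_[2*P[:,:2],np.ones(len(P))]; s=np.linalg.lstsq(A,(P[:,:2]**2).sum(1),rcond=None)[0]
        print(g,n,len(P),'fit',s[:2].round(4),'r',np.sqrt(s[2]+s[:2]@s[:2]).round(4),'mean',P.mean(0).round(3),I.mean(0).round())
    C=Cs[n]; P=C[(C[:,2]>.24)&(C[:,2]<.36)&(np.hypot(*(C[:,:2]-topx(118,240)).T)<.21)]
    print('rail z hist',np.histogram(P[:,2],12))
    top=P[P[:,2]>P[:,2].max()-.015]; (x,y),(w,h),a=cv2.minAreaRect((top[:,:2]*1000).astype(np.float32)); print('rail',x,y,w,h,a)
E
```

```text
block side 455 c 637.1 -228.0 wh 110 69 ang 5.6 z 0.0233
block scene 1246 c 636.6 -231.2 wh 111 65 ang 5.0 z 0.0253
tool side 1428 c 409.0 185.6 wh 118 121 ang 10.2 z 0.0584
tool scene 468 c 407.7 181.3 wh 121 120 ang 12.9 z 0.0601
plate side 471 c 453.9 -311.3 wh 97 173 ang 80.8 z 0.1075
plate scene 1824 c 452.5 -315.1 wh 88 177 ang 80.8 z 0.1093
lino side 158 c 675.2 65.7 wh 86 108 ang 18.3 z 0.0203
lino scene 895 c 673.3 67.4 wh 85 117 ang 18.3 z 0.0223
pad side 81 c 524.9 -327.3 wh 42 36 ang 88.8 z 0.0942
pad scene 133 c 524.0 -327.6 wh 36 39 ang 83.2 z 0.1028
seat side 425 c 482.8 -54.2 wh 84 82 ang 57.1 z 0.0205
seat scene 533 c 484.5 -58.9 wh 83 80 ang 58.1 z 0.0221
ball side 130 [ 0.4836 -0.0537  0.0765] 0.016 zmax 0.09303925995873719
base bbox mid [ 0.48347867 -0.04705977] [0.10755783 0.0950422 ]
ga side 120 fit [0.5361 0.3147] r 0.011 mean [0.536 0.323 0.159] [72. 53. 32.]
gb side 110 fit [0.6043 0.256 ] r 0.0111 mean [0.604 0.264 0.158] [56. 34. 16.]
gc side 106 fit [0.6728 0.1973] r 0.0112 mean [0.671 0.205 0.162] [74. 55. 34.]
rail z hist (array([131, 111, 136, 134, 173,
[... 352 characters left out ...]
] 0.0166 zmax 0.0968294706623305
base bbox mid [ 0.48356258 -0.05853004] [0.10885753 0.10720946]
ga scene 182 fit [0.5351 0.3095] r 0.0105 mean [0.539 0.304 0.174] [117.  95.  67.]
gb scene 201 fit [0.6035 0.2514] r 0.0105 mean [0.607 0.245 0.175] [90. 64. 41.]
gc scene 234 fit [0.6719 0.1926] r 0.0105 mean [0.675 0.186 0.176] [119.  96.  67.]
rail z hist (array([ 44,  31,  38,  37,  69, 112, 126,  84,  81, 301, 256,  24]), array([0.24003556, 0.24194251, 0.24384946, 0.24575641, 0.24766336,
       0.24957031, 0.25147727, 0.25338422, 0.25529117, 0.25719812,
       0.25910507, 0.26101202, 0.26291897]))
rail 578.1653442382812 293.780517578125 90.37133026123047 399.7002868652344 49.88643264770508
```

```bash
python3 - <<'E'
import cv2
a=cv2.imread('pics/scene0.png')[270:350,170:270]; b=cv2.imread('pics/side0.png')[170:250,230:330]; c=cv2.imread('pics/side0.png')[205:335,220:350]
b2=cv2.imread('pics/scene0.png')[85:215,300:400]
top=cv2.hconcat([cv2.resize(a,(350,280)),cv2.resize(b,(350,280))]);bot=cv2.hconcat([cv2.resize(c,(350,300)),cv2.resize(b2,(350,300))])
cv2.imwrite('pics/crop1.png',cv2.vconcat([top,bot]))
E
```

```text
(no output)
```

View pics/crop1.png

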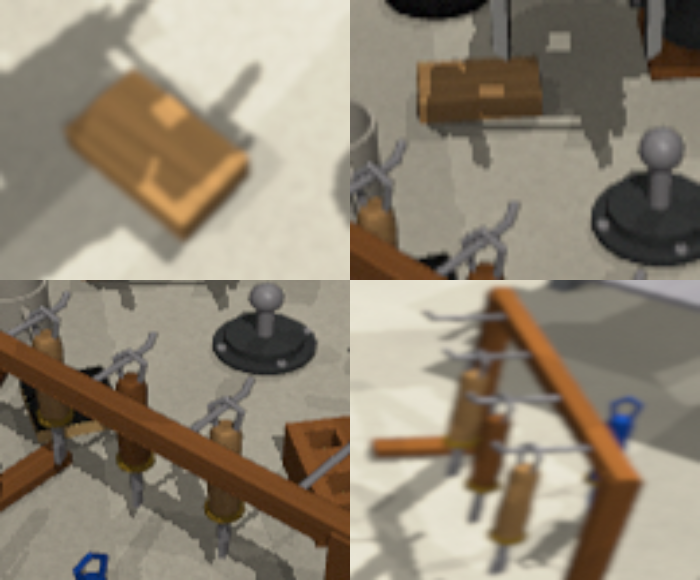

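The crop confirms the block, scene (215,312): bare wood 110x65 mm lying flat, where the dark patches are only the gripper's shadow. The lino at (310,252) is square with a black face. Three brown gouges hang on the rack, and the blue one at (377,148) stands behind the rail, so I leave it alone. Next I'll cross-check positions with the wrist cloud I already have and work out the first move.

```bash
cat >> h.py <<'E'
def go(x,y,z,yaw=None):
    """grasp-point target; prints the tool-z turn (deg) and the tool-axes shift after that turn"""
    T=Ttool(); r=T[:3,:3]; cur=np.degrees(np.arctan2(r[1,1],r[0,1])); t=0
    if yaw is not None: t=(cur-yaw+180)%360-180
    r2=r@R.from_rotvec([0,0,np.radians(t)]).as_matrix()
    d=np.array([x,y,z])-(T[:3,3]+.18*r2[:,2]); s=env.sense()
    print('turn',round(t,1),'shift mm',(r2.T@d*1000).round(1),'grasp pt',(T[:3,3]+.18*r[:,2]).round(4),'yaw',round(cur,1),'tilt',np.degrees(np.arccos(-r[2,2])).round(2),'gap',round(s['finger_gap'],4),'gf',round(s['grasp_force'],1),'F',s['ft_force'].round(1),'t',round(s['time_s'],1))
E
python3 - <<'E'
from h import *
f=np.load('wrist0.npz'); C=cloud(f['d'],f['K'],f['P'])[f['d']>0]
def rect(n,c,rad,z0,z1):
    P=C[(np.hypot(*(C[:,:2]-c).T)<rad)&(C[:,2]>z0)&(C[:,2]<z1)]
    if len(P)<20: return print(n,len(P))
    print(n,len(P),[np.round(q,1) for q in cv2.minAreaRect((P[:,:2]*1000).astype(np.float32))],np.median(P[:,2]).round(4))
rect('tool',(.408,.1835),.1,.055,.066); rect('seat',(.483,-.056),.07,.016,.028); rect('ball',(.483,-.056),.03,.07,.1)
rect('lino',(.674,.066),.08,.015,.03); rect('ga',(.5356,.312),.03,.15,.2);rect('gb',(.604,.254),.03,.15,.2);rect('gc',(.672,.195),.03,.15,.2); rect('block',(.637,-.23),.09,.018,.035)
go(.5356-.1*.651,.312-.1*.759,.36,-40.6)
E
```

```text
tool 8572 [array([412.3, 170.8]), array([117.3,  87.8]), np.float64(10.3)] 0.0594
seat 2135 [array([488.1, -50.8]), array([72.1, 82.7]), np.float64(49.2)] 0.0218
ball 741 [array([487. , -54.3]), array([30.5, 33.5]), np.float64(4.4)] 0.0884
lino 5374 [array([676.5,  77.5]), array([ 93.9, 130. ]), np.float64(16.6)] 0.0216
ga 0
gb 0
gc 0
block 1335 [array([ 638.3, -244. ]), array([110.1,  37. ]), np.float64(2.9)] 0.025
turn 40.6 shift mm [ 127.6 -214.  -135.7] grasp pt [0.5498 0.     0.2242] yaw -0.0 tilt 0.05 gap 0.094 gf 0.0 F [ 0.4 -0.  -0.2] t 0.1
```

```bash
python3 -m handwheel '{"linear":[[0,0,-0.017],[0,0,-0.017],[0,0,-0.017],[0,0,-0.017],[0,0,-0.018],[0.038,-0.035,0],[0.038,-0.035,0],[0.038,-0.036,0],[0.038,-0.036,0],[0.038,-0.036,0]],"twist":[[0,0,8.12],[0,0,8.12],[0,0,8.12],[0,0,8.12],[0,0,8.12],[0,0,0],[0,0,0],[0,0,0],[0,0,0],[0,0,0]],"claw":[100,100,100,100,100,100,100,100,100,100]}' 20
python3 -m handwheel '{"linear":[[0.038,-0.036,0],[0,0,0]],"twist":[[0,0,0],[0,0,0]],"claw":[100,100]}'
python3 - <<'E'
from h import *
go(.5356,.3121,.205,-40.6)
im,d,K,P=shot('wrist','w1.png'); C=cloud(d,K,P); 
for n,c in dict(ga=(.5356,.3121),gb=(.604,.2537),gc=(.6723,.195)).items():
    m=(d>0)&(np.hypot(C[...,0]-c[0],C[...,1]-c[1])<.025)&(C[...,2]>.13)&(C[...,2]<.222); Q=C[m]; print(n,len(Q))
    if len(Q)>30: print(cv2.minEnclosingCircle((Q[:,:2]*1000).astype(np.float32)),np.percentile(Q[:,2],[5,50,95]))
m=(d>0)&(np.hypot(C[...,0]-.408,C[...,1]-.183)<.1)&(C[...,2]>.055)&(C[...,2]<.066); Q=C[m]
print('tool',len(Q)); 
if len(Q)>30: print(cv2.minAreaRect((Q[:,:2]*1000).astype(np.float32)))
E
```

```text
time_s: 1.15
eef_pos: [0.5385, 0.2517, 0.4905]
ee_rot: [-3.141, 0.0, 0.862]
ft_force: [0.7, -0.3, 0.0]
finger_gap: 0.094
grasp_force: 0.0
time_s: 1.35
eef_pos: [0.5354, 0.3046, 0.4895]
ee_rot: [-3.14, 0.001, 0.867]
ft_force: [-0.8, -0.6, -0.1]
finger_gap: 0.0942
grasp_force: 0.0
turn 0.3 shift mm [  6.2  -4.4 104.5] grasp pt [0.5351 0.3046 0.3095] yaw -40.3 tilt 0.09 gap 0.0942 gf 0.0 F [-0.8 -0.6 -0.1] t 1.4
ga 382
((537.88818359375, 313.7159423828125), 15.084358215332031) [0.13074065 0.18070902 0.22065412]
gb 845
((604.9563598632812, 254.7890167236328), 15.152839660644531) [0.13081287 0.18126376 0.21978538]
gc 1393
((672.8167724609375, 196.32809448242188), 15.123051643371582) [0.131364   0.18214668 0.21957723]
tool 3431
((409.6910705566406, 185.27804565429688), (117.12671661376953, 116.8431167602539), 10.939367294311523)
```

View pics/w1.png

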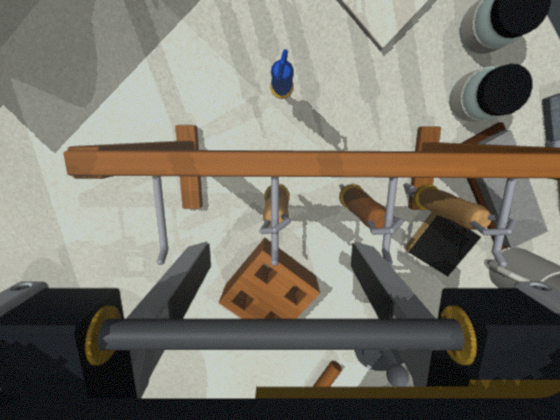

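The wrist view shows the gouge on its hook at (275,205), centred between the fingers at about columns 190 and 370. The positions agree with the fixed cameras to about 2 mm, so I go down and grip.

```bash
python3 -m handwheel '{"linear":[[0.008,-0.004,0],[0,0,0.026],[0,0,0.026],[0,0,0.026],[0,0,0.026],[0,0,0],[0,0,0],[0,0,0],[0,0,0],[0,0,0]],"twist":[[0,0,0],[0,0,0],[0,0,0],[0,0,0],[0,0,0],[0,0,0],[0,0,0],[0,0,0],[0,0,0],[0,0,0]],"claw":[100,100,100,100,100,100,0,0,0,0]}' 20
python3 -m handwheel '{"linear":[[0,0,0],[0,0,0],[0,0,0],[0,0,0],[0,0,0]],"twist":[[0,0,0],[0,0,0],[0,0,0],[0,0,0],[0,0,0]],"claw":[0,0,0,0,0]}' 20
python3 -c "
from h import *
go(.537,.3135,.205,-40.6)"
```

```text
time_s: 2.4
eef_pos: [0.5387, 0.3083, 0.3876]
ee_rot: [3.141, -0.001, 0.862]
ft_force: [1.0, -0.1, -0.3]
finger_gap: 0.0649
grasp_force: 0.0
time_s: 2.9
eef_pos: [0.538, 0.3089, 0.3867]
ee_rot: [-3.139, 0.001, 0.863]
ft_force: [-23.7, 10.6, 9.2]
finger_gap: 0.0254
grasp_force: 16.6
turn 0.0 shift mm [ 2.9 -3.3  1.7] grasp pt [0.5376 0.3091 0.2067] yaw -40.6 tilt 0.14 gap 0.0254 gf 16.6 F [-23.7  10.6   9.2] t 2.9
```

```bash
python3 -m handwheel '{"linear":[[0,0,0],[0,0,-0.005],[0,0,-0.005],[0,0,-0.005],[0,0,0]],"twist":[[0,0,0],[0,0,0],[0,0,0],[0,0,0],[0,0,0]],"claw":[0,0,0,0,0]}'
python3 -c "
from h import *
go(.537-.06*.651,.3135-.06*.759,.22,-40.6)"
```

```text
time_s: 3.4
eef_pos: [0.5377, 0.3093, 0.4014]
ee_rot: [-3.138, 0.002, 0.863]
ft_force: [-16.2, 7.0, 6.3]
finger_gap: 0.0239
grasp_force: 20.0
turn 0.1 shift mm [-56.9  -2.7   1.6] grasp pt [0.537  0.3094 0.2214] yaw -40.5 tilt 0.24 gap 0.0239 gf 20.0 F [-16.2   7.    6.3] t 3.4
```

```bash
python3 -m handwheel '{"linear":[[0,-0.002,0],[-0.005,0,0],[-0.01,0,0],[-0.015,0,0],[-0.02,0,0],[-0.015,0,0],[0,0,0],[0,0,0]],"twist":[[0,0,0],[0,0,0],[0,0,0],[0,0,0],[0,0,0],[0,0,0],[0,0,0],[0,0,0]],"claw":[0,0,0,0,0,0,0,0]}'
python3 - <<'E'
from h import *
go(.3852,.1493,.24,-40.6)
im,d,K,P=shot('side','s2.png'); im2,*_=shot('wrist')
cv2.imwrite('pics/c2.png',cv2.hconcat([cv2.resize(im[200:350,200:400,::-1],(400,300)),cv2.resize(im2[:,:,::-1],(400,300))]))
E
```

```text
time_s: 4.2
eef_pos: [0.495, 0.2602, 0.402]
ee_rot: [3.141, -0.001, 0.862]
ft_force: [0.4, 0.4, -1.3]
finger_gap: 0.0236
grasp_force: 20.0
turn -0.0 shift mm [-155.7  -11.3  -18.1] grasp pt [0.4952 0.2602 0.222 ] yaw -40.6 tilt 0.04 gap 0.0236 gf 20.0 F [ 0.4  0.4 -1.3] t 4.2
```

View pics/c2.png

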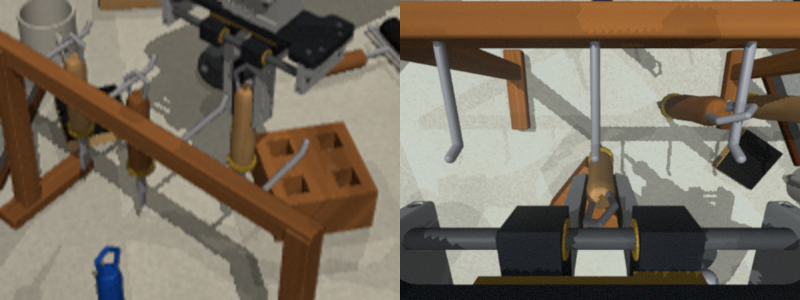

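The crop shows the gouge free of the hook and held between the pads, nearly upright, with the empty hook behind it. I move over the bore and check its tilt there.

```bash
python3 -m handwheel '{"linear":[[0,-0.011,-0.005],[-0.03,0,0],[-0.035,0,0],[-0.035,0,0],[-0.035,0,0],[-0.021,0,0],[0,0,0],[0,0,0]],"twist":[[0,0,0],[0,0,0],[0,0,0],[0,0,0],[0,0,0],[0,0,0],[0,0,0],[0,0,0]],"claw":[0,0,0,0,0,0,0,0]}'
cat >> h.py <<'E'
def tiltcheck(names=('side','scene')):
    """held gouge: offset of the axis from the grasp point at heights below it (circle fits, r 12 mm handle / 7 mm shank)"""
    from scipy.optimize import least_squares
    T=Ttool(); g=T[:3,3]+.18*T[:3,2]
    for n in names:
        im,d,K,P=shot(n); C=cloud(d,K,P)[d>0]; q=C-g
        for z0,z1,r in((-.07,-.02,.012),(-.11,-.083,.007)):
            m=(np.hypot(q[:,0],q[:,1])<.028)&(q[:,2]>z0)&(q[:,2]<z1); Q=q[m][:,:2]
            if len(Q)<8: print(n,z0,len(Q)); continue
            f=least_squares(lambda c:np.hypot(*(Q-c).T)-r,Q.mean(0)+.01*(Q.mean(0)-(P[:2,3]-g[:2]))/np.linalg.norm(Q.mean(0)-(P[:2,3]-g[:2])),loss='soft_l1',f_scale=.001)
            print(n,z0,len(Q),'axis offset mm',(f.x*1000).round(1))
E
python3 - <<'E'
from h import *
go(.3852,.1493,.145,-40.6); tiltcheck()
E
```

```text
time_s: 5.1
eef_pos: [0.385, 0.1495, 0.4072]
ee_rot: [3.141, -0.001, 0.862]
ft_force: [-0.6, 0.5, -1.1]
finger_gap: 0.0236
grasp_force: 20.0
turn -0.0 shift mm [-0.3  0.1 82.2] grasp pt [0.3852 0.1496 0.2272] yaw -40.6 tilt 0.07 gap 0.0236 gf 20.0 F [-0.6  0.5 -1.1] t 5.1
side -0.07 205 axis offset mm [3.1 3.3]
side -0.11 28 axis offset mm [2.2 1.3]
scene -0.07 129 axis offset mm [2.1 1.3]
scene -0.11 19 axis offset mm [0.3 2.4]
```

```bash
python3 -m handwheel '{"linear":[[-0.0025,0,0],[0,0,0.015],[0,0,0.015],[0,0,0.015],[0,0,0.015],[0,0,0.01],[0,0,0.008],[0,0,0.004],[0,0,0],[0,0,0]],"twist":[[0,0,0],[0,0,0],[0,0,0],[0,0,0],[0,0,0],[0,0,0],[0,0,0],[0,0,0],[0,0,0],[0,0,0]],"claw":[0,0,0,0,0,0,0,0,0,0]}'
python3 - <<'E'
from h import *
go(.3852,.1493,.142,-40.6)
E
```

```text
time_s: 6.2
eef_pos: [0.3834, 0.1472, 0.325]
ee_rot: [3.141, -0.0, 0.862]
ft_force: [-0.4, -0.7, -0.3]
finger_gap: 0.024
grasp_force: 20.0
turn 0.0 shift mm [ 2.7 -0.1  3. ] grasp pt [0.3835 0.1472 0.145 ] yaw -40.6 tilt 0.03 gap 0.024 gf 20.0 F [-0.4 -0.7 -0.3] t 6.2
```

```bash
python3 -m handwheel '{"linear":[[0,0,0.0025],[0,0,0],[0,0,0],[0,0,0],[0,0,-0.02],[0,0,-0.035],[0,0,-0.04],[0,0,-0.04],[0,0,-0.035],[0,0,0]],"twist":[[0,0,0],[0,0,0],[0,0,0],[0,0,0],[0,0,0],[0,0,0],[0,0,0],[0,0,0],[0,0,0],[0,0,0]],"claw":[0,50,50,50,50,50,50,100,100,100]}'
python3 - <<'E'
from h import *
go(.605,.254,.31,-40.6)
im,d,K,P=shot('side'); C=cloud(d,K,P); m=(d>0)&(np.hypot(C[...,0]-.3852,C[...,1]-.1493)<.03)&(C[...,2]>.08); Q=C[m]; print(len(Q),Q[:,2].max(),[Q[(Q[:,2]>a)&(Q[:,2]<a+.02)].mean(0).round(3) for a in(.09,.12,.14)])
E
```

```text
time_s: 7.2
eef_pos: [0.3831, 0.1471, 0.4964]
ee_rot: [3.138, -0.006, 0.862]
ft_force: [0.2, 0.0, -0.1]
finger_gap: 0.0676
grasp_force: 0.0
turn 0.0 shift mm [224.5  98.2   8.2] grasp pt [0.3843 0.1474 0.3164] yaw -40.6 tilt 0.42 gap 0.0676 gf 0.0 F [ 0.2  0.  -0.1] t 7.2
1749 0.6028324702459753 [array([0.388, 0.16 , 0.1  ]), array([0.388, 0.159, 0.129]), array([0.387, 0.157, 0.151])]
```

```bash
python3 -m handwheel '{"linear":[[0.03,0.015,0],[0.037,0.016,0],[0.037,0.016,0],[0.037,0.016,0],[0.037,0.016,0],[0.03,0.012,0],[0.0165,0.007,0],[0,0,0],[0,0,0]],"twist":[[0,0,0],[0,0,0],[0,0,0],[0,0,0],[0,0,0],[0,0,0],[0,0,0],[0,0,0],[0,0,0]],"claw":[100,100,100,100,100,100,100,100,100]}'
python3 -c "
from h import *
go(.605,.254,.206,-40.6)"
```

```text
time_s: 8.15
eef_pos: [0.6038, 0.2538, 0.4905]
ee_rot: [-3.14, 0.002, 0.862]
ft_force: [0.4, 0.3, -0.5]
finger_gap: 0.0939
grasp_force: 0.0
turn -0.0 shift mm [  1.5   1.1 104.5] grasp pt [0.6034 0.2536 0.3105] yaw -40.6 tilt 0.13 gap 0.0939 gf 0.0 F [ 0.4  0.3 -0.5] t 8.2
```

```bash
python3 -m handwheel '{"linear":[[0.0015,0.001,0.02],[0,0,0.03],[0,0,0.03],[0,0,0.0245],[0,0,0],[0,0,0],[0,0,0],[0,0,0],[0,0,0],[0,0,0]],"twist":[[0,0,0],[0,0,0],[0,0,0],[0,0,0],[0,0,0],[0,0,0],[0,0,0],[0,0,0],[0,0,0],[0,0,0]],"claw":[100,100,100,100,100,0,0,0,0,0]}' 20
python3 -m handwheel '{"linear":[[0,0,0],[0,0,0],[0,0,0],[0,0,0],[0,0,0],[0,0,0]],"twist":[[0,0,0],[0,0,0],[0,0,0],[0,0,0],[0,0,0],[0,0,0]],"claw":[0,0,0,0,0,0]}' 20
python3 -c "
from h import *
go(.605,.254,.206,-40.6)"
```

```text
time_s: 9.15
eef_pos: [0.6055, 0.2543, 0.3881]
ee_rot: [3.141, -0.001, 0.862]
ft_force: [-0.5, -0.0, 1.4]
finger_gap: 0.0573
grasp_force: 0.0
time_s: 9.75
eef_pos: [0.6055, 0.2545, 0.3879]
ee_rot: [-3.142, -0.0, 0.862]
ft_force: [-1.1, 2.9, 1.7]
finger_gap: 0.024
grasp_force: 20.0
turn 0.0 shift mm [-0.8 -0.1  1.9] grasp pt [0.6056 0.2545 0.2079] yaw -40.6 tilt 0.03 gap 0.024 gf 20.0 F [-1.1  2.9  1.7] t 9.8
```

```bash
python3 -m handwheel '{"linear":[[0,0,-0.005],[0,0,-0.005],[0,0,-0.006],[-0.005,0,0],[-0.015,0,0],[-0.02,0,0],[-0.02,0,0],[0,0,-0.004],[0,0,0]],"twist":[[0,0,0],[0,0,0],[0,0,0],[0,0,0],[0,0,0],[0,0,0],[0,0,0],[0,0,0],[0,0,0]],"claw":[0,0,0,0,0,0,0,0,0]}'
python3 -c "
from h import *
go(.3738,.2083,.228,-40.6)"
```

```text
time_s: 10.65
eef_pos: [0.5665, 0.2086, 0.4086]
ee_rot: [3.141, -0.001, 0.862]
ft_force: [0.1, 0.4, -1.0]
finger_gap: 0.0238
grasp_force: 20.0
turn -0.0 shift mm [-125.9 -146.3    0.4] grasp pt [0.5668 0.2087 0.2286] yaw -40.6 tilt 0.09 gap 0.0238 gf 20.0 F [ 0.1  0.4 -1. ] t 10.7
```

```bash
python3 -m handwheel '{"linear":[[-0.02,-0.022,0],[-0.025,-0.029,0],[-0.025,-0.029,0],[-0.025,-0.029,0],[-0.02,-0.025,0],[-0.011,-0.012,0],[0,0,0],[0,0,0]],"twist":[[0,0,0],[0,0,0],[0,0,0],[0,0,0],[0,0,0],[0,0,0],[0,0,0],[0,0,0]],"claw":[0,0,0,0,0,0,0,0]}'
python3 - <<'E'
from h import *
go(.3738,.2083,.145,-40.6); tiltcheck()
E
```

```text
time_s: 11.45
eef_pos: [0.3742, 0.2084, 0.408]
ee_rot: [3.141, -0.001, 0.863]
ft_force: [0.0, 0.8, -1.1]
finger_gap: 0.024
grasp_force: 20.0
turn 0.0 shift mm [-0.6 -0.3 83. ] grasp pt [0.3744 0.2085 0.228 ] yaw -40.6 tilt 0.06 gap 0.024 gf 20.0 F [ 0.   0.8 -1.1] t 11.4
side -0.07 215 axis offset mm [-0.4 -0.2]
side -0.11 26 axis offset mm [-1.  -2.8]
scene -0.07 124 axis offset mm [-1.4 -2.3]
scene -0.11 16 axis offset mm [-3.2 -0.7]
```

```bash
python3 -m handwheel '{"linear":[[0.002,0,0],[0,0,0.015],[0,0,0.015],[0,0,0.015],[0,0,0.015],[0,0,0.01],[0,0,0.008],[0,0,0.003],[0,0,0],[0,0,0]],"twist":[[0,0,0],[0,0,0],[0,0,0],[0,0,0],[0,0,0],[0,0,0],[0,0,0],[0,0,0],[0,0,0],[0,0,0]],"claw":[0,0,0,0,0,0,0,0,0,0]}'
python3 -c "
from h import *
go(.3738,.2083,.143,-40.6)"
```

```text
time_s: 12.55
eef_pos: [0.3751, 0.2097, 0.3271]
ee_rot: [3.141, -0.001, 0.862]
ft_force: [0.6, -0.1, -1.5]
finger_gap: 0.0238
grasp_force: 20.0
turn -0.0 shift mm [-2.  -0.2  4.1] grasp pt [0.3752 0.2097 0.1471] yaw -40.6 tilt 0.04 gap 0.0238 gf 20.0 F [ 0.6 -0.1 -1.5] t 12.6
```

```bash
python3 -m handwheel '{"linear":[[0,0,0.004],[0,0,0],[0,0,0],[0,0,0],[0,0,-0.02],[0,0,-0.035],[0,0,-0.04],[0,0,-0.04],[0,0,-0.03],[0,0,0]],"twist":[[0,0,0],[0,0,0],[0,0,0],[0,0,0],[0,0,0],[0,0,0],[0,0,0],[0,0,0],[0,0,0],[0,0,0]],"claw":[0,50,50,50,50,50,50,100,100,100]}'
python3 -c "
from h import *
go(.6725,.196,.31,-40.6)"
```

```text
time_s: 13.55
eef_pos: [0.3748, 0.2095, 0.4915]
ee_rot: [3.139, -0.006, 0.862]
ft_force: [-0.7, 0.5, -0.0]
finger_gap: 0.0675
grasp_force: 0.0
turn 0.0 shift mm [182.4 234.4   3.3] grasp pt [0.3759 0.21   0.3115] yaw -40.6 tilt 0.39 gap 0.0675 gf 0.0 F [-0.7  0.5 -0. ] t 13.6
```

```bash
python3 -m handwheel '{"linear":[[0.023,0.03,0],[0.028,0.036,0],[0.028,0.036,0],[0.028,0.036,0],[0.028,0.036,0],[0.028,0.036,0],[0.0194,0.0244,0],[0,0,0],[0,0,0]],"twist":[[0,0,0],[0,0,0],[0,0,0],[0,0,0],[0,0,0],[0,0,0],[0,0,0],[0,0,0],[0,0,0]],"claw":[100,100,100,100,100,100,100,100,100]}'
python3 -c "
from h import *
go(.6725,.196,.206,-40.6)"
```

```text
time_s: 14.45
eef_pos: [0.6721, 0.1956, 0.4857]
ee_rot: [-3.14, 0.002, 0.862]
ft_force: [-0.1, -0.2, -0.0]
finger_gap: 0.0938
grasp_force: 0.0
turn -0.0 shift mm [ 1.2  0.5 99.7] grasp pt [0.6716 0.1955 0.3057] yaw -40.6 tilt 0.14 gap 0.0938 gf 0.0 F [-0.1 -0.2 -0. ] t 14.4
```

```bash
python3 -m handwheel '{"linear":[[0.001,0.0005,0.02],[0,0,0.03],[0,0,0.03],[0,0,0.02],[0,0,0],[0,0,0],[0,0,0],[0,0,0],[0,0,0],[0,0,0]],"twist":[[0,0,0],[0,0,0],[0,0,0],[0,0,0],[0,0,0],[0,0,0],[0,0,0],[0,0,0],[0,0,0],[0,0,0]],"claw":[100,100,100,100,100,0,0,0,0,0]}' 20
python3 -m handwheel '{"linear":[[0,0,0],[0,0,0],[0,0,0],[0,0,0],[0,0,0],[0,0,0]],"twist":[[0,0,0],[0,0,0],[0,0,0],[0,0,0],[0,0,0],[0,0,0]],"claw":[0,0,0,0,0,0]}' 20
python3 -c "
from h import *
go(.6725,.196,.206,-40.6)"
```

```text
time_s: 15.45
eef_pos: [0.6726, 0.1959, 0.388]
ee_rot: [3.141, -0.0, 0.862]
ft_force: [0.6, 0.2, -0.9]
finger_gap: 0.0577
grasp_force: 0.0
time_s: 16.05
eef_pos: [0.6727, 0.196, 0.3876]
ee_rot: [3.142, -0.0, 0.862]
ft_force: [0.6, 0.9, 0.2]
finger_gap: 0.0236
grasp_force: 20.0
turn -0.0 shift mm [-0.1 -0.2  1.6] grasp pt [0.6727 0.196  0.2076] yaw -40.6 tilt 0.0 gap 0.0236 gf 20.0 F [0.6 0.9 0.2] t 16.1
```

```bash
python3 -m handwheel '{"linear":[[0,0,-0.005],[0,0,-0.005],[0,0,-0.006],[-0.005,0,0],[-0.015,0,0],[-0.02,0,0],[-0.02,0,0],[0,0,-0.004],[0,0,0]],"twist":[[0,0,0],[0,0,0],[0,0,0],[0,0,0],[0,0,0],[0,0,0],[0,0,0],[0,0,0],[0,0,0]],"claw":[0,0,0,0,0,0,0,0,0]}'
python3 -c "
from h import *
go(.4328,.2197,.228,-40.6)"
```

```text
time_s: 16.95
eef_pos: [0.6335, 0.1503, 0.4087]
ee_rot: [3.141, -0.001, 0.862]
ft_force: [-0.9, 0.1, -1.3]
finger_gap: 0.0241
grasp_force: 20.0
turn -0.0 shift mm [ -78.1 -197.8    0.4] grasp pt [0.6338 0.1503 0.2287] yaw -40.6 tilt 0.09 gap 0.0241 gf 20.0 F [-0.9  0.1 -1.3] t 16.9
```

```bash
python3 -m handwheel '{"linear":[[-0.01,-0.025,0],[-0.014,-0.036,0],[-0.014,-0.036,0],[-0.014,-0.036,0],[-0.014,-0.036,0],[-0.012,-0.029,0],[0,0,0],[0,0,0]],"twist":[[0,0,0],[0,0,0],[0,0,0],[0,0,0],[0,0,0],[0,0,0],[0,0,0],[0,0,0]],"claw":[0,0,0,0,0,0,0,0]}'
python3 - <<'E'
from h import *
go(.4328,.2197,.143,-40.6); tiltcheck()
E
```

```text
time_s: 17.75
eef_pos: [0.4327, 0.2206, 0.4081]
ee_rot: [3.141, -0.001, 0.863]
ft_force: [0.0, 0.2, 0.5]
finger_gap: 0.0239
grasp_force: 20.0
turn 0.1 shift mm [-0.9  0.6 85.1] grasp pt [0.4329 0.2207 0.2281] yaw -40.5 tilt 0.07 gap 0.0239 gf 20.0 F [0.  0.2 0.5] t 17.8
side -0.07 212 axis offset mm [-0.1  0.4]
side -0.11 24 axis offset mm [-1.9 -1.6]
scene -0.07 123 axis offset mm [-1.  -2.6]
scene -0.11 18 axis offset mm [-3.5 -2.8]
```

```bash
python3 -m handwheel '{"linear":[[0.002,0,0],[0,0,0.015],[0,0,0.015],[0,0,0.015],[0,0,0.015],[0,0,0.01],[0,0,0.008],[0,0,0.003],[0,0,0],[0,0,0]],"twist":[[0,0,0],[0,0,0],[0,0,0],[0,0,0],[0,0,0],[0,0,0],[0,0,0],[0,0,0],[0,0,0],[0,0,0]],"claw":[0,0,0,0,0,0,0,0,0,0]}'
python3 -c "
from h import *
go(.4328,.2197,.143,-40.6)"
```

```text
time_s: 18.85
eef_pos: [0.434, 0.2216, 0.3271]
ee_rot: [3.141, -0.001, 0.862]
ft_force: [0.6, 0.8, -0.6]
finger_gap: 0.0237
grasp_force: 20.0
turn -0.0 shift mm [-2.3  0.3  4.1] grasp pt [0.4341 0.2217 0.1471] yaw -40.6 tilt 0.04 gap 0.0237 gf 20.0 F [ 0.6  0.8 -0.6] t 18.9
```

```bash
python3 -m handwheel '{"linear":[[0,0,0.004],[0,0,0],[0,0,0],[0,0,0],[0,0,-0.02],[0,0,-0.035],[0,0,-0.04],[0,0,-0.04],[0,0,-0.01],[0,0,0]],"twist":[[0,0,0],[0,0,0],[0,0,0],[0,0,0],[0,0,0],[0,0,0],[0,0,0],[0,0,0],[0,0,0],[0,0,0]],"claw":[0,50,50,50,50,50,50,100,100,100]}'
python3 -m handwheel '{"linear":[[0,0,0],[0,0,0],[0,0,0],[0,0,0],[0,0,0],[0,0,0],[0,0,0],[0,0,0]],"twist":[[0,0,8.3],[0,0,8.3],[0,0,8.3],[0,0,8.3],[0,0,8.3],[0,0,8.3],[0,0,8.8e-0],[0,0,0]],"claw":[100,100,100,100,100,100,100,100]}'
python3 -c "
from h import *
go(.39,-.303,.25,-99.2)"
```

```text
time_s: 19.85
eef_pos: [0.4337, 0.2215, 0.4688]
ee_rot: [3.14, -0.003, 0.862]
ft_force: [-0.6, -0.5, -0.8]
finger_gap: 0.0675
grasp_force: 0.0
turn 58.6 shift mm [ 40.2 525.1  38.2] grasp pt [0.4342 0.2217 0.2888] yaw -40.6 tilt 0.16 gap 0.0675 gf 0.0 F [-0.6 -0.5 -0.8] t 19.9out of range: row 7 has 8.8, outside -8.59 to 8.59
```

```bash
python3 -m handwheel '{"linear":[[0,0,0],[0,0,0],[0,0,0],[0,0,0],[0,0,0],[0,0,0],[0,0,0],[0,0,0]],"twist":[[0,0,8.3],[0,0,8.3],[0,0,8.3],[0,0,8.3],[0,0,8.3],[0,0,8.3],[0,0,8.5],[0,0,0.3]],"claw":[100,100,100,100,100,100,100,100]}'
python3 -m handwheel '{"linear":[[0,0.03,0],[0.005,0.04,0],[0.01,0.045,0],[0.01,0.045,0],[0.01,0.045,0],[0.01,0.045,0],[0.01,0.045,0],[0.01,0.045,0],[0.01,0.045,0],[0.01,0.045,0]],"twist":[[0,0,0],[0,0,0],[0,0,0],[0,0,0],[0,0,0],[0,0,0],[0,0,0],[0,0,0],[0,0,0],[0,0,0]],"claw":[100,100,100,100,100,100,100,100,100,100]}'
python3 -m handwheel '{"linear":[[0,0.045,0],[0,0.04,0.01],[0,0.01,0.01],[0,0,0]],"twist":[[0,0,0],[0,0,0],[0,0,0],[0,0,0]],"claw":[100,100,100,100]}'
python3 - <<'E'
from h import *
go(.434,-.31,.102,-99.2)
im,d,K,P=shot('wrist','w3.png'); C=cloud(d,K,P); np.savez('w3.npz',im=im,d=d,K=K,P=P)
u=np.array([np.cos(np.radians(-9.2)),np.sin(np.radians(-9.2))])
q=(C[...,:2]-[.434,-.31])
m=(d>0)&(np.hypot(q[...,0],q[...,1])<.1)&(C[...,2]>.102)&(C[...,2]<.121)&(q@u<.072); Q=C[m]; print(len(Q),cv2.minAreaRect((Q[:,:2]*1000).astype(np.float32)),np.percentile(Q[:,2],[5,50,95]))
E
```

```text
time_s: 20.65
eef_pos: [0.4339, 0.2216, 0.4659]
ee_rot: [3.14, 0.002, -0.163]
ft_force: [0.6, -0.8, 0.2]
finger_gap: 0.0937
grasp_force: 0.0
time_s: 21.65
eef_pos: [0.4487, -0.2185, 0.4666]
ee_rot: [-3.141, 0.001, -0.156]
ft_force: [0.5, 0.8, -0.4]
finger_gap: 0.094
grasp_force: 0.0
time_s: 22.05
eef_pos: [0.4335, -0.3113, 0.4451]
ee_rot: [-3.139, 0.004, -0.159]
ft_force: [0.3, -1.0, -0.2]
finger_gap: 0.0937
grasp_force: 0.0
turn 0.1 shift mm [  1.6  -0.6 163.1] grasp pt [ 0.4329 -0.3108  0.2651] yaw -99.1 tilt 0.24 gap 0.0937 gf 0.0 F [ 0.3 -1.  -0.2] t 22.1
7932 ((435.7261047363281, -311.2809753417969), (88.14878845214844, 135.22572326660156), 80.82463836669922) [0.10697325 0.10833156 0.11750194]
```

View pics/w3.png

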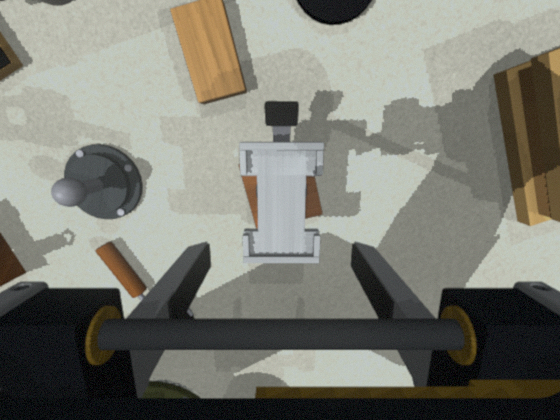

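The wrist view shows the plate centred at about (282,200) with its waist between the fingers, the latch pad at (282,112), the ball at (70,190) and the block at (207,50). I go down and grip the waist.

```bash
python3 -m handwheel '{"linear":[[0.0035,0,0.02],[0,0,0.035],[0,0,0.035],[0,0,0.035],[0,0,0.025],[0,0,0.013],[0,0,0],[0,0,0],[0,0,0],[0,0,0]],"twist":[[0,0,0],[0,0,0],[0,0,0],[0,0,0],[0,0,0],[0,0,0],[0,0,0],[0,0,0],[0,0,0],[0,0,0]],"claw":[100,100,100,100,100,100,100,0,0,0]}' 45
python3 -m handwheel '{"linear":[[0,0,0],[0,0,0],[0,0,0],[0,0,0],[0,0,0]],"twist":[[0,0,0],[0,0,0],[0,0,0],[0,0,0],[0,0,0]],"claw":[0,0,0,0,0]}' 45
python3 - <<'E'
from h import *
go(.4357,-.311,.102,-99.2)
f=np.load('w3.npz'); C=cloud(f['d'],f['K'],f['P'])[f['d']>0]
P=C[(np.hypot(C[:,0]-.484,C[:,1]+.056)<.035)&(C[:,2]>.066)]; A=np.c_[2*P,np.ones(len(P))]; s=np.linalg.lstsq(A,(P**2).sum(1),rcond=None)[0]; print('ball',len(P),s[:3],np.sqrt(s[3]+s[:3]@s[:3]))
P=C[(np.hypot(C[:,0]-.484,C[:,1]+.056)<.07)&(C[:,2]>.006)&(C[:,2]<.014)]; print('base',cv2.minEnclosingCircle((P[:,:2]*1000).astype(np.float32)))
E
```

```text
time_s: 23.1
eef_pos: [0.4374, -0.3108, 0.2858]
ee_rot: [3.141, -0.002, -0.16]
ft_force: [0.3, -0.1, 0.2]
finger_gap: 0.0737
grasp_force: 0.0
time_s: 23.6
eef_pos: [0.4373, -0.311, 0.2849]
ee_rot: [3.141, -0.001, -0.161]
ft_force: [-1.8, -3.7, 4.2]
finger_gap: 0.0537
grasp_force: 45.0
turn -0.0 shift mm [-1.7  0.1  2.9] grasp pt [ 0.4374 -0.3111  0.1049] yaw -99.2 tilt 0.04 gap 0.0537 gf 45.0 F [-1.8 -3.7  4.2] t 23.6
ball 825 [ 0.48455389 -0.05636578  0.07588768] 0.01745816140978887
base ((484.9894104003906, -56.7439079284668), 55.15192413330078)
```

```bash
python3 -m handwheel '{"linear":[[0,0,-0.005],[0,0,-0.015],[0,0,-0.015],[0,0,-0.015],[0,0,-0.015],[0,0,-0.015],[0,0,-0.015],[0,0,-0.01],[0,0,0],[0,0,0]],"twist":[[0,0,0],[0,0,0],[0,0,0],[0,0,0],[0,0,0],[0,0,0],[0,0,0],[0,0,0],[0,0,0],[0,0,0]],"claw":[0,0,0,0,0,0,0,0,0,0]}'
python3 -c "
from h import *
go(.4858,-.0565,.21,-99.2)"
```

```text
time_s: 24.6
eef_pos: [0.4372, -0.3107, 0.3888]
ee_rot: [-3.141, 0.001, -0.161]
ft_force: [0.9, 0.1, -6.8]
finger_gap: 0.0532
grasp_force: 45.0
turn 0.0 shift mm [   7.6 -258.6   -1. ] grasp pt [ 0.437  -0.3105  0.2088] yaw -99.2 tilt 0.08 gap 0.0532 gf 45.0 F [ 0.9  0.1 -6.8] t 24.6
```

```bash
python3 -m handwheel '{"linear":[[0.001,-0.02,0],[0.001,-0.035,0],[0.001,-0.035,0],[0.001,-0.035,0],[0.001,-0.035,0],[0.001,-0.035,0],[0.001,-0.035,0],[0.0006,-0.0286,0],[0,0,0],[0,0,0]],"twist":[[0,0,0],[0,0,0],[0,0,0],[0,0,0],[0,0,0],[0,0,0],[0,0,0],[0,0,0],[0,0,0],[0,0,0]],"claw":[0,0,0,0,0,0,0,0,0,0]}'
python3 - <<'E'
from h import *
go(.4858,-.0565,.105,-99.2)
im,d,K,P=shot('side'); im2,d2,K2,P2=shot('scene')
def px(K,P,p): q=P[:3,:3].T@(np.array(p)-P[:3,3]); return (K@[q[0],-q[1],-q[2]])[:2]/-q[2]
o=[]
for a,k,p in((im,K,P),(im2,K2,P2)):
    u,v=px(k,p,(.484,-.056,.1)).astype(int); o.append(cv2.resize(a[v-60:v+60,u-70:u+70,::-1],(400,343)))
cv2.imwrite('pics/c4.png',cv2.hconcat(o))
E
```

```text
time_s: 25.6
eef_pos: [0.4861, -0.0564, 0.3888]
ee_rot: [3.141, 0.001, -0.159]
ft_force: [-0.1, -0.1, -7.2]
finger_gap: 0.0536
grasp_force: 45.0
turn 0.1 shift mm [2.000e-01 1.000e-01 1.038e+02] grasp pt [ 0.4858 -0.0564  0.2088] yaw -99.1 tilt 0.08 gap 0.0536 gf 45.0 F [-0.1 -0.1 -7.2] t 25.6
```

View pics/c4.png

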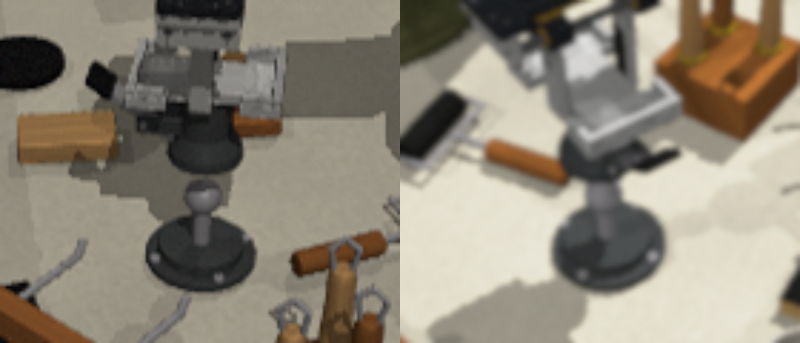

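Both views show the socket upright and above the ball (side: socket at (205,155), ball at (203,195)). I lower it.

```bash
python3 -m handwheel '{"linear":[[0,0,0.015],[0,0,0.015],[0,0,0.015],[0,0,0.015],[0,0,0.01],[0,0,0.01],[0,0,0.008],[0,0,0.005],[0,0,0],[0,0,0]],"twist":[[0,0,0],[0,0,0],[0,0,0],[0,0,0],[0,0,0],[0,0,0],[0,0,0],[0,0,0],[0,0,0],[0,0,0]],"claw":[0,0,0,0,0,0,0,0,0,0]}'
python3 -c "
from h import *
go(.4858,-.0565,.105,-99.2)"
```

```text
time_s: 26.7
eef_pos: [0.4862, -0.0568, 0.297]
ee_rot: [3.142, -0.001, -0.161]
ft_force: [-0.5, 0.2, -6.0]
finger_gap: 0.0533
grasp_force: 45.0
turn 0.0 shift mm [-0.6 -0.2 12. ] grasp pt [ 0.4863 -0.0568  0.117 ] yaw -99.2 tilt 0.03 gap 0.0533 gf 45.0 F [-0.5  0.2 -6. ] t 26.7
```

```bash
python3 -m handwheel '{"linear":[[0,0,0.004],[0,0,0.004],[0,0,0.003],[0,0,0.002],[0,0,0],[0,0,0]],"twist":[[0,0,0],[0,0,0],[0,0,0],[0,0,0],[0,0,0],[0,0,0]],"claw":[0,0,0,0,0,0]}'
python3 -c "
from h import *
go(.4858,-.0565,.105,-99.2)"
```

```text
time_s: 27.3
eef_pos: [0.4863, -0.0568, 0.285]
ee_rot: [3.142, -0.002, -0.161]
ft_force: [-5.8, 0.6, 11.9]
finger_gap: 0.0536
grasp_force: 45.0
turn 0.0 shift mm [-0.8 -0.2 -0. ] grasp pt [ 0.4866 -0.0569  0.105 ] yaw -99.2 tilt 0.09 gap 0.0536 gf 45.0 F [-5.8  0.6 11.9] t 27.3
```

```bash
python3 -m handwheel '{"linear":[[0,0,0],[0,0,0],[0,0,0],[0,0,0],[0,0,-0.02],[0,0,-0.035],[0,0,-0.04],[0,0,-0.01],[0.02,0,0],[0.03,0,0]],"twist":[[0,0,0],[0,0,0],[0,0,0],[0,0,0],[0,0,0],[0,0,0],[0,0,0],[0,0,0],[0,0,0],[0,0,0]],"claw":[100,100,100,100,100,100,100,0,0,0]}'
python3 -m handwheel '{"linear":[[0.03,0,0],[0.018,0,0],[0,0,0],[0,0,0],[0,0,0],[0,0,0],[0,0,0]],"twist":[[0,0,0],[0,0,0],[0,0,0],[0,0,0],[0,0,0],[0,0,0],[0,0,0]],"claw":[0,0,0,0,0,0,0]}'
python3 - <<'E'
from h import *
go(.4845+.1*.987,-.0565-.1*.16,.125,-99.2)
im,d,K,P=shot('wrist','w5.png'); 
im,d,K,P=shot('scene'); C=cloud(d,K,P); q=C[...,:2]-[.4845,-.0565]; u=np.array([.987,-.16]); a=q@u; b=q@[.16,.987]
m=(d>0)&(a>-.08)&(a<.069)&(abs(b)<.05)&(C[...,2]>.1)&(C[...,2]<.125); Q=C[m]; print('plate',len(Q),cv2.minAreaRect((Q[:,:2]*1000).astype(np.float32)),np.percentile(Q[:,2],[5,50,95]))
m=(d>0)&(a>.072)&(a<.13)&(abs(b)<.03)&(C[...,2]>.05)&(C[...,2]<.12)&(im.max(-1)<60); Q=C[m]; print('pad',len(Q),a[m].min(),a[m].max(),b[m].mean(),Q[:,2].min(),Q[:,2].max())
E
```

```text
time_s: 28.3
eef_pos: [0.5355, -0.0647, 0.3891]
ee_rot: [3.142, -0.001, -0.161]
ft_force: [0.4, 0.9, -0.1]
finger_gap: 0.0735
grasp_force: 0.0
time_s: 29.0
eef_pos: [0.5825, -0.0724, 0.3889]
ee_rot: [3.142, -0.0, -0.161]
ft_force: [-0.2, -0.2, -0.8]
finger_gap: 0.0174
grasp_force: 0.0
turn 0.0 shift mm [ 0.7  0.  83.9] grasp pt [ 0.5825 -0.0724  0.2089] yaw -99.2 tilt 0.02 gap 0.0174 gf 0.0 F [-0.2 -0.2 -0.8] t 29.0
plate 1175 ((482.541748046875, -58.34339141845703), (88.4963150024414, 139.47869873046875), 80.87100219726562) [0.10321931 0.10919011 0.1182575 ]
pad 51 0.08809070083266003 0.10839399672383092 -0.008479871486007892 0.09075249930483986 0.10926765140804495
```

View pics/w5.png

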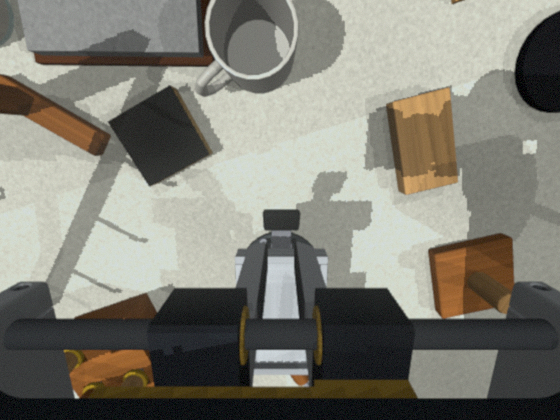

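The wrist view shows the latch pad at (281,218) just ahead of the closing fingertips (about (281,240)), and the plate seated at its proper height. I press down.

```bash
python3 -m handwheel '{"linear":[[0,0,0.02],[0,0,0.03],[0,0,0.02],[0,0,0.01],[0,0,0.006],[0,0,0.006],[0.001,0,0.006],[0.002,0,0.006],[0,0,0]],"twist":[[0,0,0],[0,0,0],[0,0,0],[0,0,0],[0,0,0],[0,0,0],[0,0,0],[0,0,0],[0,0,0]],"claw":[0,0,0,0,0,0,0,0,0]}'
python3 -c "
from h import *
go(.4845+.108*.987,-.0565-.108*.16,.086,-99.2)"
```

```text
time_s: 30.0
eef_pos: [0.5859, -0.0729, 0.2842]
ee_rot: [-3.142, 0.001, -0.161]
ft_force: [0.0, 0.4, 1.7]
finger_gap: 0.0004
grasp_force: 0.9
turn -0.0 shift mm [ 5.4  0.  18.2] grasp pt [ 0.5858 -0.0729  0.1042] yaw -99.2 tilt 0.04 gap 0.0004 gf 0.9 F [0.  0.4 1.7] t 30.0
```

```bash
python3 -m handwheel '{"linear":[[0.002,0,0.005],[0.002,0,0.005],[0.001,0,0.004],[0,0,0.003],[0,0,0.002],[0,0,0]],"twist":[[0,0,0],[0,0,0],[0,0,0],[0,0,0],[0,0,0],[0,0,0]],"claw":[0,0,0,0,0,0]}'
python3 -c "
from h import *
go(.4845+.108*.987,-.0565-.108*.16,.086,-99.2)"
```

```text
time_s: 30.6
eef_pos: [0.5907, -0.0737, 0.2655]
ee_rot: [-3.142, 0.0, -0.161]
ft_force: [-0.7, 0.4, 2.3]
finger_gap: 0.0003
grasp_force: 0.8
turn 0.0 shift mm [ 0.4  0.  -0.5] grasp pt [ 0.5907 -0.0737  0.0855] yaw -99.2 tilt 0.01 gap 0.0003 gf 0.8 F [-0.7  0.4  2.3] t 30.6
```

```bash
for i in 1; do python3 -m handwheel '{"linear":[[0,0,0.001],[0,0,0.001],[0,0,0]],"twist":[[0,0,0],[0,0,0],[0,0,0]],"claw":[0,0,0]}' | grep -E "eef_pos|ft"; done
python3 -m handwheel '{"linear":[[0,0,0.001],[0,0,0],[0,0,0]],"twist":[[0,0,0],[0,0,0],[0,0,0]],"claw":[0,0,0]}' | grep -E "eef_pos|ft"
```

```text
eef_pos: [0.591, -0.0737, 0.2641]
ft_force: [2.8, 0.2, 3.9]
eef_pos: [0.591, -0.0737, 0.2636]
ft_force: [2.6, -0.6, 7.8]
```

```bash
python3 -m handwheel '{"linear":[[0,0,0.002],[0,0,0.001],[0,0,0],[0,0,0]],"twist":[[0,0,0],[0,0,0],[0,0,0],[0,0,0]],"claw":[0,0,0,0]}' | grep -E "eef_pos|ft"
```

```text
eef_pos: [0.5912, -0.0737, 0.2624]
ft_force: [-4.3, 1.1, 24.8]
```

The lever is at its stop: 25 N and no further travel. I raise, then locate the block again.

```bash
python3 -m handwheel '{"linear":[[0,0,-0.01],[0,0,-0.03],[0,0,-0.04],[0,0,-0.04],[0,0,-0.04],[0,0,0],[0,0,0]],"twist":[[0,0,0],[0,0,0],[0,0,0],[0,0,0],[0,0,0],[0,0,0],[0,0,0]],"claw":[0,0,100,100,100,100,100]}'
cat >> h.py <<'E'
def block(n,c=(.637,-.23),rad=.12,u0=None):
    im,d,K,P=shot(n); C=cloud(d,K,P); m=(d>0)&(np.hypot(C[...,0]-c[0],C[...,1]-c[1])<rad)&(C[...,2]>.019)&(C[...,2]<.032); Q=C[m]; print(n,len(Q),cv2.minAreaRect((Q[:,:2]*1000).astype(np.float32)),np.median(Q[:,2])); return im,d,K,P,C
E
python3 - <<'E'
from h import *
block('wrist'); im,d,K,P,C=block('scene')
q=C[...,:2]-[.484,-.057]; u=np.array([.987,-.16]); a=q@u; b=q@[.16,.987]
m=(d>0)&(a>.072)&(a<.14)&(abs(b)<.03)&(C[...,2]>.045)&(C[...,2]<.12)&(im.max(-1)<60); print('pad',m.sum(),a[m].min(),a[m].max(),np.percentile(C[m][:,2],[5,50,95]))
go(.637,-.23,.2,-84.7)
E
```

```text
time_s: 32.3
eef_pos: [0.5905, -0.0737, 0.4196]
ee_rot: [3.142, 0.0, -0.161]
ft_force: [-0.2, -0.0, -1.3]
finger_gap: 0.0373
grasp_force: 0.0
wrist 4547 ((623.6790161132812, -249.77294921875), (109.98666381835938, 64.60655212402344), 4.785406112670898) 0.02475151825959726
scene 1250 ((622.9232788085938, -251.03695678710938), (111.72529602050781, 64.80529022216797), 4.924543857574463) 0.025297163006795076
pad 83 0.09706873029430718 0.12240764869539682 [0.06468685 0.06644493 0.06865631]
turn -14.5 shift mm [ 32.3 160.1  37.7] grasp pt [ 0.5901 -0.0736  0.238 ] yaw -99.2 tilt 0.17 gap 0.0454 gf 0.0 F [-0.1 -0.5  0.3] t 32.4
```

```bash
python3 -m handwheel '{"linear":[[0,0,0],[0,0,0],[0.003,0.03,0.01],[0.004,0.037,0.015],[0.004,0.037,0.015],[0.004,0.037,0.015],[0.0036,0.0376,0.01],[0,0,0],[0,0,0]],"twist":[[0,0,-7],[0,0,-7],[0,0,0],[0,0,0],[0,0,0],[0,0,0],[0,0,0],[0,0,0],[0,0,0]],"claw":[100,100,100,100,100,100,100,100,100]}'
python3 - <<'E'
from h import *
go(.6236,-.25,.024,-85.2); block('wrist',(.6236,-.25))
E
```

```text
time_s: 33.3
eef_pos: [0.6241, -0.2506, 0.3527]
ee_rot: [-3.14, 0.003, 0.083]
ft_force: [0.7, 0.4, 1.0]
finger_gap: 0.0939
grasp_force: 0.0
turn -0.1 shift mm [  0.5  -0.  148.7] grasp pt [ 0.6236 -0.2503  0.1727] yaw -85.3 tilt 0.18 gap 0.0939 gf 0.0 F [0.7 0.4 1. ] t 33.3
wrist 5608 ((624.443115234375, -249.87942504882812), (108.9643325805664, 64.12686920166016), 4.850621700286865) 0.024586358828854266
```

```bash
python3 -m handwheel '{"linear":[[0.0005,0,0.03],[0,0,0.04],[0,0,0.04],[0,0,0.025],[0,0,0.01],[0,0,0.003],[0,0,0],[0,0,0],[0,0,0],[0,0,0]],"twist":[[0,0,0],[0,0,0],[0,0,0],[0,0,0],[0,0,0],[0,0,0],[0,0,0],[0,0,0],[0,0,0],[0,0,0]],"claw":[100,100,100,100,100,100,100,0,0,0]}' 25
python3 -m handwheel '{"linear":[[0,0,0],[0,0,0],[0,0,0],[0,0,0]],"twist":[[0,0,0],[0,0,0],[0,0,0],[0,0,0]],"claw":[0,0,0,0]}' 25
python3 - <<'E'
from h import *
go(.6243,-.25,.024,-85.2)
E
```

```text
time_s: 34.35
eef_pos: [0.6248, -0.2501, 0.2075]
ee_rot: [3.141, -0.001, 0.084]
ft_force: [-0.7, -0.7, 1.4]
finger_gap: 0.0738
grasp_force: 0.0
time_s: 34.75
eef_pos: [0.6248, -0.2501, 0.207]
ee_rot: [3.141, -0.0, 0.084]
ft_force: [-0.6, 0.9, 4.9]
finger_gap: 0.0637
grasp_force: 25.0
turn -0.0 shift mm [-0.5 -0.2  3. ] grasp pt [ 0.6248 -0.2502  0.027 ] yaw -85.2 tilt 0.02 gap 0.0637 gf 25.0 F [-0.6  0.9  4.9] t 34.8
```

```bash
python3 -m handwheel '{"linear":[[0,0,-0.015],[0,0,-0.035],[0,0,-0.04],[0,0,-0.04],[0,0,-0.04],[0,0,0],[0,0,0],[0,0,0]],"twist":[[0,0,0],[0,0,0],[0,0,0],[0,0,0],[0,0,7],[0,0,7],[0,0,0],[0,0,0]],"claw":[0,0,0,0,0,0,0,0]}'
python3 - <<'E'
from h import *
go(.4849,-.0564,.19,-99.2)
E
```

```text
time_s: 35.55
eef_pos: [0.6246, -0.25, 0.376]
ee_rot: [-3.141, 0.001, -0.157]
ft_force: [0.3, -0.6, -1.8]
finger_gap: 0.0639
grasp_force: 25.0
turn 0.2 shift mm [-168.5 -168.7    6.3] grasp pt [ 0.6243 -0.2499  0.196 ] yaw -99.0 tilt 0.08 gap 0.0639 gf 25.0 F [ 0.3 -0.6 -1.8] t 35.5
```

```bash
python3 -m handwheel '{"linear":[[-0.02,-0.02,0],[-0.03,-0.03,0],[-0.03,-0.03,0],[-0.03,-0.03,0],[-0.03,-0.03,0],[-0.0285,-0.0287,0],[0,0,0],[0,0,0]],"twist":[[0,0,0.2],[0,0,0],[0,0,0],[0,0,0],[0,0,0],[0,0,0],[0,0,0],[0,0,0]],"claw":[0,0,0,0,0,0,0,0]}'
python3 - <<'E'
from h import *
go(.4849,-.0564,.135,-99.2)
im,d,K,P=shot('wrist','w6.png'); C=cloud(d,K,P); T=Ttool(); g=T[:3,3]+.18*T[:3,2]
q=C-g; a=q[...,:2]@T[:2,0]; b=q[...,:2]@T[:2,1]
for n,z0,z1 in(('block',-.012,.004),('stops',-.081,-.0735),('plate',-.09,-.08)):
    m=(d>0)&(abs(a)<.08)&(abs(b)<.06)&(q[...,2]>z0)&(q[...,2]<z1); print(n,m.sum(),np.percentile(a[m],[1,99]).round(4) if m.any() else '',np.percentile(b[m],[1,99]).round(4) if m.any() else '',np.median(C[m][:,2]))
E
```

```text
time_s: 36.35
eef_pos: [0.4859, -0.0559, 0.3765]
ee_rot: [3.141, 0.0, -0.161]
ft_force: [-0.4, -0.7, -0.9]
finger_gap: 0.064
grasp_force: 25.0
turn -0.0 shift mm [-0.8  0.6 61.5] grasp pt [ 0.4858 -0.0559  0.1965] yaw -99.2 tilt 0.03 gap 0.064 gf 25.0 F [-0.4 -0.7 -0.9] t 36.4
block 15404 [-0.0356  0.0532] [-0.035   0.0332] 0.1940822561913867
stops 1326 [0.0455 0.0657] [-0.0429  0.0441] 0.11694469379311823
plate 1559 [0.0459 0.0656] [-0.0423  0.0432] 0.10827675467381936
```

View pics/w6.png

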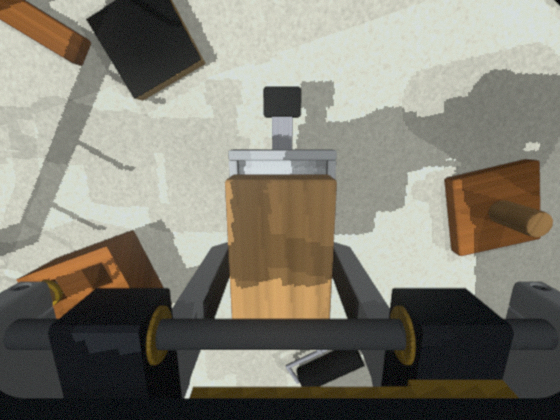

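The wrist view shows the block, end at (281,178), lined up with the plate and its stops, end at (282,155), in direction and to about 1 mm sideways. I lower it.

```bash
python3 -m handwheel '{"linear":[[-0.0008,0.0007,0.01],[0,0,0.015],[0,0,0.015],[0,0,0.01],[0,0,0.005],[0,0,0.003],[0,0,0],[0,0,0]],"twist":[[0,0,0],[0,0,0],[0,0,0],[0,0,0],[0,0,0],[0,0,0],[0,0,0],[0,0,0]],"claw":[0,0,0,0,0,0,0,0]}'
python3 -m handwheel '{"linear":[[0,0,0.002],[0,0,0.001],[0,0,0],[0,0,0]],"twist":[[0,0,0],[0,0,0],[0,0,0],[0,0,0]],"claw":[0,0,0,0]}'
python3 -c "
from h import *
go(.4849,-.0564,.135,-99.2)"
```

```text
time_s: 37.2
eef_pos: [0.4852, -0.0568, 0.3191]
ee_rot: [3.142, -0.001, -0.164]
ft_force: [-0.0, 0.6, -1.3]
finger_gap: 0.0637
grasp_force: 25.0
time_s: 37.6
eef_pos: [0.485, -0.0567, 0.3157]
ee_rot: [-3.142, -0.0, -0.164]
ft_force: [0.4, -0.0, -0.3]
finger_gap: 0.064
grasp_force: 25.0
turn -0.2 shift mm [-0.2 -0.3  0.7] grasp pt [ 0.485  -0.0567  0.1357] yaw -99.4 tilt 0.0 gap 0.064 gf 25.0 F [ 0.4 -0.  -0.3] t 37.6
```

```bash
python3 -m handwheel '{"linear":[[0,0,0.0008],[0,0,0],[0,0,0],[0,0,0],[0,0,0],[0,0,-0.01],[0,0,-0.03],[0,0,-0.04],[0,0,-0.04],[0,0,-0.04]],"twist":[[0,0,0],[0,0,0],[0,0,0],[0,0,0],[0,0,0],[0,0,0],[0,0,0],[0,0,0],[0,0,0],[0,0,0]],"claw":[0,0,75,75,75,75,75,100,100,100]}'
python3 -m handwheel '{"linear":[[-0.03,0,0],[-0.04,0,0],[-0.04,0,0],[0,0,0]],"twist":[[0,0,0],[0,0,0],[0,0,0],[0,0,0]],"claw":[100,100,100,100]}'
python3 - <<'E'
from h import *
im,d,K,P=shot('wrist','w7.png'); C=cloud(d,K,P); q=C[...,:2]-[.4843,-.0563]; a=q@[.987,-.16]; b=q@[.16,.987]
for n,z0,z1 in(('block',.126,.142),('stops',.112,.122)):
    m=(d>0)&(abs(a)<.08)&(abs(b)<.06)&(C[...,2]>z0)&(C[...,2]<z1); Q=C[m]; print(n,len(Q),cv2.minAreaRect((Q[:,:2]*1000).astype(np.float32)),np.percentile(Q[:,2],[2,50,98]))
m=(abs(a-.11)<.014)&(abs(b)<.015)&(d>0)&(C[...,2]>.03); print('pad z',np.percentile(C[m][:,2],[10,50,90]))
s2,*_=shot('side')
cv2.imwrite('pics/fin.png',cv2.hconcat([cv2.resize(im[:,:,::-1],(400,300)),cv2.resize(s2[150:360,190:470,::-1],(400,300))]))
E
```

```text
time_s: 38.6
eef_pos: [0.4846, -0.0566, 0.4773]
ee_rot: [-3.142, -0.001, -0.164]
ft_force: [0.1, 0.1, -0.0]
finger_gap: 0.0911
grasp_force: 0.0
time_s: 39.0
eef_pos: [0.3734, -0.0381, 0.4761]
ee_rot: [3.142, -0.002, -0.164]
ft_force: [0.9, -0.0, -0.5]
finger_gap: 0.0944
grasp_force: 0.0
block 6790 ((484.0879211425781, -56.39945602416992), (64.03724670410156, 109.45506286621094), 80.67318725585938) [0.13142508 0.13307475 0.13468849]
stops 1975 ((484.6960144042969, -56.88756561279297), (88.06763458251953, 135.81024169921875), 80.86634063720703) [0.11418933 0.11700666 0.11862786]
pad z [0.06523873 0.06646106 0.06758019]
```

View pics/fin.png

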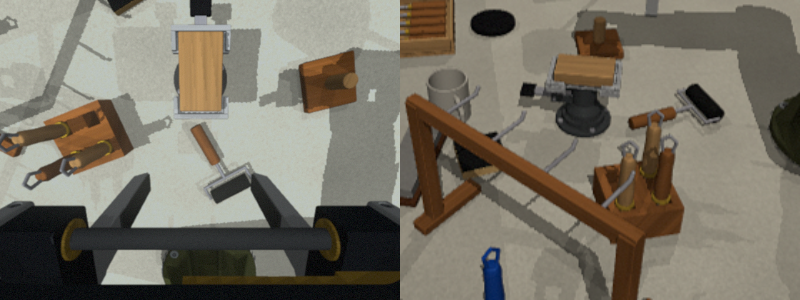

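The block lies flat at z 0.133, within 1 mm of the nest's centre. The lever is level, and three gouges stand on their collars in separate bores (side crop: (627,180), (653,150), (667,175)). The hooks are empty.

```bash
python3 -c "
from bench import env
print(env.finish_job())"
```

```text
the job is handed in; nothing more can be done
None
```

The job is handed in at 39 s of the 210 s: the holder is latched on the mount, the printing block lies flat in its nest, all three gouges stand upright in their own bores, and I never touched the mug, lino block or blue look-alike.

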